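# Sort full tins from empties and clear the packaging

## Task

Lift each of the three look-alike lidded tins to feel whether it is full or empty: stand the full ones upright on the wooden tray, setting them down gently, and put the empties in the white recycling caddy. Clear the empty cardboard carton into the caddy as well, and leave the mug, jar and calculator among them where they are.

Things in the scene. Friction and masses are not known exactly. Their poses are not given: they have to be found in the camera images.
- tin_a: one of three look-alike round metal tins, plain bare metal with a slip lid that stays on: 62 mm across, 110 mm tall, standing upright on the counter at the start. Origin: centre of the underside, z up through the lid. Each is either full (about 320 to 440 g in all) or empty (about 80 to 105 g); only the weight tells, and any name or place may hold a full or an empty one. The contents can shift 3 mm sideways and 17 mm lengthways inside.
- tin_b: one of three look-alike round metal tins, plain bare metal with a slip lid that stays on: 62 mm across, 110 mm tall, standing upright on the counter at the start. Origin: centre of the underside, z up through the lid. Each is either full (about 320 to 440 g in all) or empty (about 80 to 105 g); only the weight tells, and any name or place may hold a full or an empty one. The contents can shift 3 mm sideways and 17 mm lengthways inside.
- tin_c: one of three look-alike round metal tins, plain bare metal with a slip lid that stays on: 62 mm across, 110 mm tall, standing upright on the counter at the start. Origin: centre of the underside, z up through the lid. Each is either full (about 320 to 440 g in all) or empty (about 80 to 105 g); only the weight tells, and any name or place may hold a full or an empty one. The contents can shift 3 mm sideways and 17 mm lengthways inside.
- carton: empty cardboard carton lying flat on the counter: 110 mm long (its x), 55 mm wide (its y), 44 mm high, 35 g, stiff walls, one end open with a torn flap sticking out 20 mm at -x. Origin: centre of its underside. It lies within 0.4 rad of pointing along world x
- tray: fixed wooden tray, 260 mm (its x) by 200 mm (its y) outside, rim 22 mm high, walls and floor 6 mm thick; origin at the centre of its underside, so its floor is 6 mm above the origin. On the left or right of the counter, opposite the caddy; turned at most 0.1 rad
- caddy: recycling caddy: fixed open-topped white plastic box, 260 mm (its x) by 200 mm (its y) outside, 115 mm high, walls and floor 5 mm thick, with a rim lip 6 mm proud outside; origin at the centre of its underside. On the left or right of the counter, opposite the tray; turned at most 0.1 rad
- mug: bystander: blue mug, 76 mm across with a side handle, 90 mm tall; origin at the centre of its underside
- jar: bystander: small amber glass jar with a white cap, 60 mm across, 75 mm tall; origin at the centre of its underside
- calculator: bystander: black calculator lying flat, 75 x 140 x 14 mm; origin at the centre of its underside

How it is judged (in metres and radians):
At the end, for the whole second after the job is handed in: The full tins (each pressing on the tray with over 1.9 N) stand upright within 0.12 rad on the tray floor; the empty tin is inside the caddy in any attitude, underside centre below 125 mm; the carton is inside the caddy, origin below 110 mm. All rest below 0.03 m/s (((x of tin_b in the frame of tray between -0.124 and 0.124 m and y of tin_b in the frame of tray between -0.094 and 0.094 m and z of tin_b in the frame of tray between 0 and 0.015 m and angle between each of tin_b, tin_c's own z axis and vertical below 0.12 rad and contact force between each of tin_b, tin_c and tray above 1.9 N and x of tin_c in the frame of tray between -0.124 and 0.124 m and y of tin_c in the frame of tray between -0.094 and 0.094 m and z of tin_c in the frame of tray between 0 and 0.015 m and x of tin_a in the frame of caddy between -0.125 and 0.125 m and y of tin_a in the frame of caddy between -0.095 and 0.095 m and z of tin_a in the frame of caddy between 0 and 0.125 m) or (x of tin_a in the frame of tray between -0.124 and 0.124 m and y of tin_a in the frame of tray between -0.094 and 0.094 m and z of tin_a in the frame of tray between 0 and 0.015 m and angle between each of tin_a, tin_c's own z axis and vertical below 0.12 rad and contact force between each of tin_a, tin_c and tray above 1.9 N and x of tin_c in the frame of tray between -0.124 and 0.124 m and y of tin_c in the frame of tray between -0.094 and 0.094 m and z of tin_c in the frame of tray between 0 and 0.015 m and x of tin_b in the frame of caddy between -0.125 and 0.125 m and y of tin_b in the frame of caddy between -0.095 and 0.095 m and z of tin_b in the frame of caddy between 0 and 0.125 m) or (x of tin_a in the frame of tray between -0.124 and 0.124 m and y of tin_a in the frame of tray between -0.094 and 0.094 m and z of tin_a in the frame of tray between 0 and 0.015 m and angle between each of tin_a, tin_b's own z axis and vertical below 0.12 rad and contact force between each of tin_a, tin_b and tray above 1.9 N and x of tin_b in the frame of tray between -0.124 and 0.124 m and y of tin_b in the frame of tray between -0.094 and 0.094 m and z of tin_b in the frame of tray between 0 and 0.015 m and x of tin_c in the frame of caddy between -0.125 and 0.125 m and y of tin_c in the frame of caddy between -0.095 and 0.095 m and z of tin_c in the frame of caddy between 0 and 0.125 m)) and linear speed of each of tin_a, tin_b, tin_c, carton below 0.03 m/s and x of carton in the frame of caddy between -0.125 and 0.125 m and y of carton in the frame of caddy between -0.095 and 0.095 m and z of carton in the frame of caddy between 0 and 0.11 m); the robot touches nothing.
It fails at once if the mug, jar or calculator is moved more than 40 mm (distance of any of mug, jar, calculator from where it was at the start of the episode above 0.04 m).
It fails at once if the mug or jar is knocked over (angle between any of mug, jar's own z axis and vertical above 0.5 rad).
It fails at once if a tin is dropped onto the tray (within 35 mm of its floor at over 0.6 m/s, a fall of some 20 mm or more) or banged down on it (over 60 N) (contact force between any of tin_a, tin_b, tin_c and tray above 60 N or (x of tin_a in the frame of tray between -0.124 and 0.124 m and y of tin_a in the frame of tray between -0.094 and 0.094 m and z of tin_a in the frame of tray between 0 and 0.041 m and linear speed of tin_a above 0.6 m/s) or (x of tin_b in the frame of tray between -0.124 and 0.124 m and y of tin_b in the frame of tray between -0.094 and 0.094 m and z of tin_b in the frame of tray between 0 and 0.041 m and linear speed of tin_b above 0.6 m/s) or (x of tin_c in the frame of tray between -0.124 and 0.124 m and y of tin_c in the frame of tray between -0.094 and 0.094 m and z of tin_c in the frame of tray between 0 and 0.041 m and linear speed of tin_c above 0.6 m/s)).
It also fails if it takes over 72 s, if anything falls off the work surface, if the arm or the gripper's body presses on something with over 40 N, if the wrist force passes 120 N, or if a joint passes its speed limit or range.

## Robot

A 6-joint arm with a two-finger parallel gripper is mounted at the origin on the work surface. World frame = base frame: x ahead of the robot, y to its left, z up, the work surface at z = 0. Lengths are in mm, angles in rad, forces in N, time in s.
With the tool pointing down it reaches from about 375 to 925 mm from the base axis. Payload 5.7 kg.
Tool frame: the origin (TCP) lies midway between the tips of the shut fingers; the grasp point (between the pads) lies 19 mm behind it (arm.hold_point_z is the distance from the TCP to the grasp point, in mm); z points along the fingers, y is the line along which they close (so a half turn about z gives the same grasp; the last joint's range is limited). The gripper opens to 85 mm and grips with 20 to 120 N. Pads are 22 mm wide; open, the fingers measure 114 mm over their backs; the gripper's body (76 mm by 85 mm) begins 54 mm behind the grasp point. The pads swing forward as they close: fully open they stand 13 mm farther back than shut.
Start: joints at [-1.451, 0.359, 1.51, -0, 1.272, -0.115], TCP at [139.576, -583.508, 231.267] pointing down, gripper open.
Joint ranges: [-2.97, 2.97], [-1.01, 2.36], [0.21, 2.38], [-0.96, 4.11], [0.2, 2.71], [-2.98, 2.98]. Speed limits (rad/s): [2.39, 2.39, 3.14, 3.14, 3.14, 3.14].

## Interface

Orientations are given as a unit quaternion [w, x, y, z].
In Python, from station import arm gives the robot as it stands.
- The arm moves only by the tool carry_out, never from a script. Its argument "targets" is a list of rows, each a list of 7 numbers: the opening, from 0 (shut) to 1 (fully open), then the shift along the tool's x, y, z in m, then the turn, a rotation vector about the tool's x, y, z in rad. In form: [[hand, x, y, z, rx, ry, rz], ...]. A call has 1 to 8 rows; each row is the pose to reach, as a shift and turn from the pose commanded when the call began, along the tool's axes at that moment; what a row does not reach only later rows make up. A row lasts 1/12 s, in which the tool goes at most 41.7 mm and 7.16 degrees, less where a joint would pass 70% of its speed; a pose out of reach is approached as far as the arm can. A call with a gripper value outside its range is refused whole. The fingers move at their own pace and stop on an object; the grip force is fixed at half the most. Time passes only in rows, so rows that repeat a pose let the fingers close. It gives the time, the measured TCP pose, the force, the opening and the grip force at its end, in the units of the state.
- arm.get_obs(): the state, without advancing time (a new reading comes with each control period).
- arm.get_image(name): name is "scene" or "top"; returns a dict with "pixels" (480x640x3 uint8, blue, green, red), "depth" (480x640 float32, mm along the optical axis (not along the pixel's ray), 0 where there is no reading), "vfov" (degrees; the focal length in pixels is half the picture's height over the tangent of half this angle, whatever the lens; pixels are square), "cx", "cy" (the principal point, pixels), "R" (3x3) and "t" (3): a world point X has camera coordinates R X + t. Camera axes: x right, y down, z forward; pixel columns grow to the right and rows downward; lengths in mm; the calibration is good to about 2 mm. A picture is of the moment at which its call begins.
- arm.finish_job(): hands the job in; it is judged then, once.
Trained networks look in the newest picture that a camera, given by its name, has taken for a name from the list of things; names that differ only in an ending like _2 or _b are one class to them, and where a whole thing is asked for, a point or a joint stands for the part that bears it (a point fixed in the world has none). Each returns a list of dicts, best first, with "confidence" (0 to 1); they miss things now and then, are a little off and sometimes report something else, mostly with a low value. They report only what shows in the picture. A call takes as long as a camera call.
- arm.masks_of(camera, thing): "region" (480x640 bool, what is visible of it) and "bbox" ([left, top, right, bottom] in pixels, round what is visible of it).
The state is a dict: "time_s": time; "joint_positions": joint angles; "dq": joint speeds; "joint_torque": joint torques, N m; "ee_pos": TCP position; "tool_rot": TCP orientation; "force": force on the tool from outside, world axes, zero at the start; "ft_torque": the same for the moment, N m; "opening": finger opening in mm; "grip_force": force on a finger pad.
Only numpy, scipy, OpenCV 4.12 (cv2) and the standard library are available. Lean on these libraries where they do the work, as an engineer would, in place of code of your own. Each camera call takes 0.05 s, during which the arm holds its last target. There are 200 camera calls.

## Working session

There is one attempt and no reset: what is moved stays moved. The work goes in short steps, Python scripts to look and compute and a tool call to move; the robot and the scene stay as the last step left them, time stands still between calls to the robot, and variables do not carry over. Pictures are saved under pics/ and viewed, at most 10 in all, crops included, and the job is handed in when it is done.

Besides the shell and the picture viewer there is one more tool, called after "Emit:" as name(argument=value, ...), one argument or row to a line, values as JSON. carry_out: Moves the arm, as the interface text tells. Its arguments: {"type":"object","properties":{"targets":{"type":"array"}},"required":["targets"]}

```bash
mkdir -p pics
cat > h.py <<'E'
from station import arm
import numpy as np, cv2
def pts(im,mask):
    f=240/np.tan(np.radians(im["vfov"])/2); v,u=np.nonzero(mask&(im["depth"]>0)); d=im["depth"][v,u]
    c=np.stack([(u-im["cx"])/f*d,(v-im["cy"])/f*d,d],1)
    return (c-np.array(im["t"]))@np.array(im["R"])
E
python3 - <<'E'
from h import *
o=arm.get_obs(); print({k:np.round(v,3) for k,v in o.items()}, arm.hold_point_z)
for c in ["top","scene"]:
    im=arm.get_image(c); cv2.imwrite(f"pics/{c}0.png",im["pixels"])
    R=np.array(im["R"]); print(c,"campos",np.round(-R.T@im["t"]))
    for n in ["tin_a","carton","tray","caddy","mug","jar","calculator"]:
        for m in arm.masks_of(c,n):
            if m["confidence"]<.3: continue
            P=pts(im,m["region"]); 
            if len(P)<20: continue
            z=np.percentile(P[:,2],95); T=P[abs(P[:,2]-z)<6]
            r=cv2.minAreaRect(T[:,:2].astype(np.float32))
            print(n,round(m["confidence"],2),[int(b) for b in m["bbox"]],"ztop",round(z),"rect",np.round(r[0]),np.round(r[1]),round(r[2],1))
E
```

```text
{'time_s': np.float64(0.0), 'joint_positions': array([-1.451,  0.359,  1.511,  0.   ,  1.272, -0.115]), 'dq': array([-0.002, -0.   ,  0.   ,  0.   , -0.001, -0.001]), 'joint_torque': array([-3.0000e-03, -5.2764e+01, -2.7862e+01, -1.0000e-03,  1.3000e-02,
        0.0000e+00]), 'ee_pos': array([ 139.518, -582.839,  230.449]), 'tool_rot': array([-0.001,  0.993,  0.117,  0.   ]), 'force': array([ 0.244, -0.452, -0.299]), 'ft_torque': array([ 0.046, -0.024,  0.027]), 'grip_force': np.float64(0.0), 'opening': np.float64(85.353)} 18.700000000000003
top campos [ 463.   -3. 1225.]
tin_a 0.78 [236, 272, 280, 302] ztop 113 rect [463. 145.] [62. 62.] 89.0
tin_a 0.76 [371, 264, 407, 300] ztop 113 rect [ 468. -120.] [62. 62.] 89.3
tin_a 0.6 [334, 216, 364, 253] ztop 113 rect [562. -38.] [60. 61.] 89.1
carton 0.83 [221, 164, 267, 224] ztop 48 rect [657. 176.] [ 56. 128.] 72.5
tray 0.93 [103, 227, 208, 362] ztop 21 rect [451. 370.] [260. 202.] 5.6
caddy 0.94 [449, 213, 570, 355] ztop 115 rect [ 463. -357.] [214. 272.] 87.9
mug 0.91 [391, 154, 429, 206] ztop 90 rect [ 664. -164.] [74. 75.] 89.4
mug 0
[... 280 characters left out ...]
op 113 rect [ 468. -122.] [63. 65.] 85.3
carton 0.82 [395, 235, 434, 296] ztop 48 rect [658. 174.] [ 56. 130.] 73.2
carton 0.7 [256, 290, 295, 355] ztop 90 rect [ 665. -166.] [75. 76.] 57.2
tray 0.72 [370, 145, 498, 234] ztop 21 rect [451. 368.] [263. 206.] 5.6
tray 0.54 [242, 213, 276, 266] ztop 113 rect [ 468. -122.] [63. 65.] 85.3
caddy 0.69 [83, 202, 220, 355] ztop 115 rect [ 464. -359.] [212. 274.] 87.9
mug 0.84 [252, 290, 294, 356] ztop 90 rect [ 666. -167.] [75. 76.] 85.1
mug 0.4 [372, 146, 497, 233] ztop 22 rect [451. 367.] [265. 206.] 6.1
jar 0.88 [330, 287, 365, 330] ztop 77 rect [702. -18.] [51. 52.] 3.5
calculator 0.85 [260, 190, 325, 232] ztop 18 rect [375.   3.] [ 77. 139.] 4.8
```

Emit:
carry_out(
  targets=[
    [1,0.427,-0.373,0,0,0,0.2346],
    [1,0.427,-0.373,0,0,0,0.2346],
    [1,0.427,-0.373,0,0,0,0.2346],
    [1,0.427,-0.373,0,0,0,0.2346],
    [1,0.427,-0.373,0,0,0,0.2346],
    [1,0.427,-0.373,0,0,0,0.2346],
    [1,0.427,-0.373,0,0,0,0.2346],
    [1,0.427,-0.373,0,0,0,0.2346],
  ],
)

```text
time_s: 1.47
ee_pos: [333.5, -310.2, 231.6]
tool_rot: [0.0, 1.0, -0.0, 0.0]
force: [1.4, -0.2, 1.1]
opening: 85.4
grip_force: 0.0
```

View pics/top0.png

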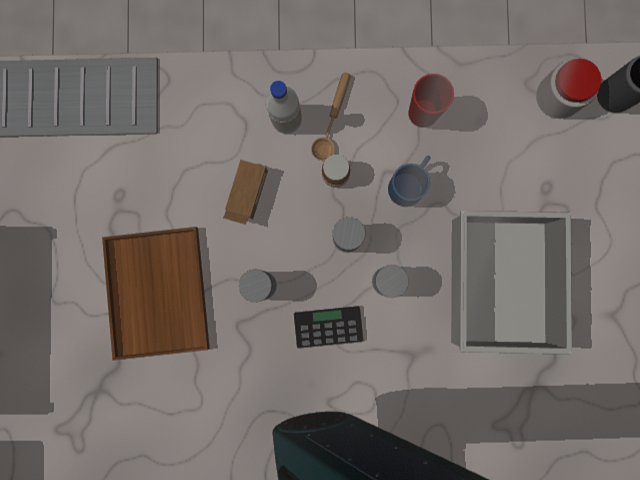

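Emit:
carry_out(
  targets=[
    [1,0.135,-0.19,0,0,0,0],
    [1,0.135,-0.19,0,0,0,0],
    [1,0.135,-0.19,0,0,0,0],
    [1,0.135,-0.19,0,0,0,0],
    [1,0.135,-0.19,0,0,0,0],
    [1,0.135,-0.19,0,0,0,0],
    [1,0.135,-0.19,0.08,0,0,0],
    [1,0.135,-0.19,0.08,0,0,0],
  ],
)

```text
time_s: 2.13
ee_pos: [471.2, -121.2, 152.4]
tool_rot: [0.001, 1.0, 0.002, 0.003]
force: [1.5, -1.3, -1.2]
opening: 85.6
grip_force: 0.0
```

Emit:
carry_out(
  targets=[
    [1,-0.002,0,0.035,0,0,0],
    [1,-0.002,0,0.07,0,0,0],
    [1,-0.002,0,0.095,0,0,0],
    [1,-0.002,0,0.095,0,0,0],
    [0,-0.002,0,0.095,0,0,0],
    [0,-0.002,0,0.095,0,0,0],
    [0,-0.002,0,0.095,0,0,0],
    [0,-0.002,0,0.095,0,0,0],
  ],
)

```text
time_s: 2.8
ee_pos: [467.2, -122.4, 58.1]
tool_rot: [0.001, 1.0, 0.0, 0.002]
force: [1.2, 0.1, -1.1]
opening: 61.7
grip_force: 65.1
```

Emit:
carry_out(
  targets=[
    [0,0,0,0,0,0,0],
    [0,0,0,-0.02,0,0,0],
    [0,0,0,-0.04,0,0,0],
    [0,0,0,-0.04,0,0,0],
    [0,0,0,-0.04,0,0,0],
    [0,0,0,-0.04,0,0,0],
    [0,0,0,-0.04,0,0,0],
  ],
)

```text
time_s: 3.38
ee_pos: [465.0, -121.6, 95.7]
tool_rot: [-0.0, 1.0, 0.0, -0.001]
force: [-0.4, -0.7, -1.5]
opening: 61.7
grip_force: 65.7
```

Run:
```python
from h import *
F=[]
for i in range(5):
    arm.get_image("top"); F.append(arm.get_obs()["force"])
print(np.round(F,2)); o=arm.get_obs(); print(o["ee_pos"],o["opening"],o["time_s"])
```

```text
[[ 0.24  0.61 -0.99]
 [ 0.11  0.38 -1.31]
 [ 0.52  0.02 -1.17]
 [ 0.42 -0.6  -1.53]
 [-0.07  1.11 -0.46]]
[ 465.29826447 -121.63774859   95.75128988] 61.731350372295495 3.6333
```

Emit:
carry_out(
  targets=[
    [0,0,0,-0.04,0,0,0],
    [0,0,0,-0.08,0,0,0],
    [0,-0.013,0.035,-0.095,0,0,0],
    [0,-0.026,0.07,-0.095,0,0,0],
    [0,-0.039,0.105,-0.095,0,0,0],
    [0,-0.052,0.14,-0.095,0,0,0],
    [0,-0.065,0.175,-0.095,0,0,0],
    [0,-0.087,0.21,-0.095,0,0,0],
  ],
)

```text
time_s: 4.3
ee_pos: [378.9, -333.8, 191.3]
tool_rot: [0.0, 1.0, 0.0, 0.001]
force: [0.7, -0.5, -1.1]
opening: 61.9
grip_force: 66.3
```

Emit:
carry_out(
  targets=[
    [0,0,0.024,0,0,0,0],
    [0,0,0.024,0.04,0,0,0],
    [0,0,0.024,0.08,0,0,0],
    [0,0,0.024,0.11,0,0,0],
    [0,0,0.024,0.12,0,0,0],
    [0,0,0.024,0.12,0,0,0],
  ],
)

```text
time_s: 4.8
ee_pos: [377.0, -353.9, 68.7]
tool_rot: [-0.003, 1.0, 0.0, -0.002]
force: [0.2, -0.8, -0.4]
opening: 61.8
grip_force: 66.3
```

Emit:
carry_out(
  targets=[
    [1,0,0,0.003,0,0,0],
    [1,0,0,0.003,0,0,0],
    [1,0,0,0.003,0,0,0],
    [1,0,0,0,0,0,0],
    [1,0,0,-0.04,0,0,0],
    [1,0,0,-0.08,0,0,0],
    [1,0,0,-0.12,0,0,0],
    [1,0.017,-0.03,-0.14,0,0,0],
  ],
)

```text
time_s: 5.47
ee_pos: [396.8, -331.9, 217.8]
tool_rot: [0.005, 1.0, -0.002, 0.003]
force: [2.1, -1.5, 0.7]
opening: 85.6
grip_force: 0.0
```

Emit:
carry_out(
  targets=[
    [1,0.167,-0.287,0,0,0,0],
    [1,0.167,-0.287,0,0,0,0],
    [1,0.167,-0.287,0,0,0,0],
    [1,0.167,-0.287,0,0,0,0],
    [1,0.167,-0.287,0,0,0,0],
    [1,0.167,-0.287,0,0,0,0],
    [1,0.167,-0.287,0,0,0,0],
    [1,0.167,-0.287,0,0,0,0],
  ],
)

```text
time_s: 6.13
ee_pos: [563.8, -36.6, 213.1]
tool_rot: [0.0, 1.0, 0.0, 0.001]
force: [0.9, 0.4, 0.0]
opening: 85.5
grip_force: 0.0
```

Emit:
carry_out(
  targets=[
    [1,0,0,0.03,0,0,0],
    [1,0,0,0.05,0,0,0],
    [1,0,0,0.05,0,0,0],
    [1,0,0,0.05,0,0,0],
  ],
)

```text
time_s: 6.47
ee_pos: [562.0, -38.4, 161.6]
tool_rot: [-0.0, 1.0, 0.0, -0.001]
force: [-0.1, 0.0, 1.3]
opening: 85.5
grip_force: 0.0
```

Run:
```python
from h import *
im=arm.get_image("top"); cv2.imwrite("pics/t1.png",im["pixels"])
P=pts(im,np.ones((480,640),bool))
for x,y in [(463,145),(562,-38)]:
    s=P[(abs(P[:,0]-x)<60)&(abs(P[:,1]-y)<60)&(abs(P[:,2]-113)<5)]
    if len(s): print(len(s),np.round((s.min(0)+s.max(0))/2))
s=P[(abs(P[:,0]-463)<122)&(abs(P[:,1]+358)<92)&(P[:,2]>25)&(P[:,2]<130)]
s=s[(s[:,0]<430)]; t=s[abs(s[:,2]-np.percentile(s[:,2],80))<5]; print("caddy tin",np.round(np.median(t,0)))
print(arm.get_obs()["ee_pos"])
```

```text
700 [463. 145. 112.]
87 [543. -34. 112.]
caddy tin [ 379. -353.  115.]
[562.97867487 -38.9760942  162.63256968]
```

Emit:
carry_out(
  targets=[
    [1,0,0,0.04,0,0,0],
    [1,0,0,0.08,0,0,0],
    [1,0,0,0.106,0,0,0],
    [1,0,0,0.106,0,0,0],
    [0,0,0,0.106,0,0,0],
    [0,0,0,0.106,0,0,0],
    [0,0,0,0.106,0,0,0],
    [0,0,0,0.106,0,0,0],
  ],
)

```text
time_s: 7.18
ee_pos: [565.1, -39.3, 58.2]
tool_rot: [0.0, 1.0, 0.0, 0.003]
force: [-0.8, 1.4, 7.8]
opening: 61.5
grip_force: 66.8
```

Emit:
carry_out(
  targets=[
    [0,0,0,0,0,0,0],
    [0,0,0,-0.02,0,0,0],
    [0,0,0,-0.04,0,0,0],
    [0,0,0,-0.04,0,0,0],
    [0,0,0,-0.04,0,0,0],
    [0,0,0,-0.04,0,0,0],
  ],
)

```text
time_s: 7.68
ee_pos: [562.5, -38.8, 95.3]
tool_rot: [-0.0, 1.0, 0.0, 0.0]
force: [-0.7, -0.6, -3.9]
opening: 61.6
grip_force: 68.2
```

```bash
cat > w.py <<'E'
from h import *
F=[]
for i in range(4):
    arm.get_image("top"); F.append(arm.get_obs()["force"])
print(np.round(F,2)); o=arm.get_obs(); print(o["ee_pos"],o["opening"],o["time_s"])
E
python3 w.py
```

```text
[[-0.37  0.19 -4.11]
 [ 0.65 -0.06 -2.12]
 [-0.67  0.   -3.56]
 [ 0.6  -0.29 -5.32]]
[561.80598618 -38.62924873  94.33657354] 61.27695787026344 7.8833
```

Emit:
carry_out(
  targets=[
    [0,0,0,-0.02,0,0,0],
    [0,0,-0.015,-0.045,0,0,0],
    [0,-0.004,-0.045,-0.045,0,0,0],
    [0,-0.008,-0.08,-0.045,0,0,0],
    [0,-0.012,-0.115,-0.045,0,0,0],
    [0,-0.016,-0.15,-0.045,0,0,0],
    [0,-0.02,-0.185,-0.045,0,0,0],
    [0,-0.024,-0.22,-0.045,0,0,0],
  ],
)

```text
time_s: 8.55
ee_pos: [537.7, 182.7, 139.6]
tool_rot: [0.0, 1.0, -0.0, -0.001]
force: [0.2, 0.3, -4.0]
opening: 61.5
grip_force: 69.2
```

Emit:
carry_out(
  targets=[
    [0,-0.004,-0.035,0,0,0,0],
    [0,-0.008,-0.07,0,0,0,0],
    [0,-0.012,-0.105,0,0,0,0],
    [0,-0.016,-0.14,0,0,0,0],
    [0,-0.02,-0.17,0,0,0,0],
    [0,-0.022,-0.194,0,0,0,0],
    [0,-0.022,-0.194,0.03,0,0,0],
    [0,-0.022,-0.194,0.03,0,0,0],
  ],
)

```text
time_s: 9.22
ee_pos: [513.6, 375.5, 105.6]
tool_rot: [0.002, 1.0, 0.001, -0.003]
force: [-1.7, -2.2, -5.0]
opening: 61.2
grip_force: 69.8
```

```bash
python3 w.py
```

```text
[[-0.08 -0.42 -2.64]
 [ 0.58 -0.91 -4.07]
 [ 0.31 -0.55 -2.64]
 [ 0.08  0.47 -3.39]]
[516.7242346  374.66552704 110.47301016] 61.63667286509288 9.4167
```

Emit:
carry_out(
  targets=[
    [0,0,0,0.015,0,0,0],
    [0,0,0,0.03,0,0,0],
    [0,0,0,0.038,0,0,0],
    [0,0,0,0.042,0,0,0],
    [0,0,0,0.044,0,0,0],
    [0,0,0,0.045,0,0,0],
    [0,0,0,0.046,0,0,0],
    [0,0,0,0.046,0,0,0],
  ],
)

```text
time_s: 10.08
ee_pos: [517.0, 375.4, 64.9]
tool_rot: [-0.0, 1.0, 0.0, 0.0]
force: [-0.9, -0.2, -2.9]
opening: 61.5
grip_force: 69.8
```

```bash
python3 w.py
```

```text
[[ 0.18 -0.37 -3.41]
 [-1.37 -0.5  -3.64]
 [-0.74  0.56 -2.92]
 [ 0.17  0.02 -3.47]]
[516.79777763 375.4171537   64.78372379] 61.352601214761044 10.2833
```

Emit:
carry_out(
  targets=[
    [0,0,0,0.001,0,0,0],
    [0,0,0,0.002,0,0,0],
    [0,0,0,0.003,0,0,0],
    [0,0,0,0.003,0,0,0],
  ],
)

```text
time_s: 10.62
ee_pos: [517.0, 375.6, 64.3]
tool_rot: [-0.0, 1.0, 0.0, 0.001]
force: [-4.2, -2.4, 18.5]
opening: 61.4
grip_force: 71.4
```

```bash
python3 w.py
```

```text
[[-4.92 -1.74 17.75]
 [-4.45 -3.07 16.96]
 [-5.05 -2.12 17.2 ]
 [-5.8  -2.7  16.94]]
[517.00810443 375.57560336  64.28371262] 61.16165157073209 10.8167
```

Emit:
carry_out(
  targets=[
    [0,0,0,-0.002,0,0,0],
    [1,0,0,-0.002,0,0,0],
    [1,0,0,-0.002,0,0,0],
    [1,0,0,-0.002,0,0,0],
    [1,0,0,-0.005,0,0,0],
    [1,0,0,-0.035,0,0,0],
    [1,0,0,-0.07,0,0,0],
    [1,0,0,-0.105,0,0,0],
  ],
)

```text
time_s: 11.48
ee_pos: [515.8, 374.8, 166.6]
tool_rot: [0.001, 1.0, 0.0, -0.001]
force: [0.8, -0.2, 1.4]
opening: 85.4
grip_force: 0.0
```

Emit:
carry_out(
  targets=[
    [1,-0.005,0.02,-0.02,0,0,0],
    [1,-0.054,0.23,-0.02,0,0,0],
    [1,-0.054,0.23,-0.02,0,0,0],
    [1,-0.054,0.23,-0.02,0,0,0],
    [1,-0.054,0.23,-0.02,0,0,0],
    [1,-0.054,0.23,-0.02,0,0,0],
    [1,-0.054,0.23,-0.02,0,0,0],
    [1,-0.054,0.23,0.005,0,0,0],
  ],
)

```text
time_s: 12.15
ee_pos: [465.2, 143.3, 164.8]
tool_rot: [-0.0, 1.0, -0.002, 0.004]
force: [1.6, 0.1, -0.3]
opening: 85.1
grip_force: 0.0
```

```bash
python3 w.py
python3 - <<'E'
from h import *
im=arm.get_image("top"); P=pts(im,np.ones((480,640),bool))
s=P[(abs(P[:,0]-515)<60)&(abs(P[:,1]-375)<60)&(abs(P[:,2]-119)<7)]
print(len(s),np.round((s.min(0)+s.max(0))/2),np.linalg.lstsq(np.c_[s[:,:2]-s[:,:2].mean(0),np.ones(len(s))],s[:,2],rcond=None)[0])
E
```

```text
[[-0.95 -0.01 -3.68]
 [-0.77 -0.25 -0.96]
 [-0.54  0.35  0.44]
 [ 0.83 -0.44  0.67]]
[462.35187472 145.54396731 161.26117272] 85.07880269263214 12.35
773 [515. 378. 117.] [-3.40548347e-03 -1.48239206e-03  1.16091236e+02]
```

Tin stands upright on the tray. Next tin: descend 105.

Emit:
carry_out(
  targets=[
    [1,0,0,0.04,0,0,0],
    [1,0,0,0.08,0,0,0],
    [1,0,0,0.105,0,0,0],
    [1,0,0,0.105,0,0,0],
    [0,0,0,0.105,0,0,0],
    [0,0,0,0.105,0,0,0],
    [0,0,0,0.105,0,0,0],
    [0,0,0,0.105,0,0,0],
  ],
)

```text
time_s: 13.07
ee_pos: [464.5, 145.7, 58.2]
tool_rot: [-0.0, 1.0, 0.0, 0.002]
force: [-0.4, 0.3, 3.4]
opening: 59.5
grip_force: 66.1
```

Emit:
carry_out(
  targets=[
    [0,0,0,0,0,0,0],
    [0,0,0,-0.02,0,0,0],
    [0,0,0,-0.04,0,0,0],
    [0,0,0,-0.06,0,0,0],
    [0,0,0,-0.06,0,0,0],
    [0,0,0,-0.06,0,0,0],
  ],
)

```text
time_s: 13.57
ee_pos: [463.5, 145.3, 117.4]
tool_rot: [-0.0, 1.0, 0.0, 0.002]
force: [1.1, 1.3, -4.4]
opening: 59.8
grip_force: 69.6
```

```bash
python3 w.py
```

```text
[[ 0.09  0.67 -4.32]
 [-0.27  0.71 -4.59]
 [-0.4   1.41 -4.13]
 [ 0.71 -0.54 -4.49]]
[461.47534963 144.9945994  115.22004752] 59.83133193770587 13.7667
```

Emit:
carry_out(
  targets=[
    [0,-0.006,-0.018,0,0,0,0],
    [0,-0.017,-0.048,0,0,0,0],
    [0,-0.029,-0.082,0,0,0,0],
    [0,-0.041,-0.116,0,0,0,0],
    [0,-0.053,-0.15,0,0,0,0],
    [0,-0.065,-0.184,0,0,0,0],
    [0,-0.073,-0.208,0,0,0,0],
    [0,-0.076,-0.218,0,0,0,0],
  ],
)

```text
time_s: 14.43
ee_pos: [384.8, 366.0, 115.3]
tool_rot: [-0.0, 1.0, 0.001, -0.001]
force: [0.2, 0.9, -4.1]
opening: 59.6
grip_force: 70.3
```

Emit:
carry_out(
  targets=[
    [0,0,0,0,0,0,0],
    [0,0,0,0.015,0,0,0],
    [0,0,0,0.03,0,0,0],
    [0,0,0,0.04,0,0,0],
    [0,0,0,0.04,0,0,0],
  ],
)

```text
time_s: 14.85
ee_pos: [385.2, 360.8, 73.9]
tool_rot: [0.002, 1.0, -0.0, -0.002]
force: [-0.1, 0.0, -3.7]
opening: 60.0
grip_force: 70.9
```

```bash
python3 w.py
python3 - <<'E'
from h import *
im=arm.get_image("scene"); p=im["pixels"][120:270,340:540]; cv2.imwrite("pics/s2.png",cv2.resize(p,None,fx=4,fy=4,interpolation=cv2.INTER_CUBIC))
E
```

```text
[[ 0.19 -0.98 -3.73]
 [ 0.54 -0.29 -3.05]
 [-0.14 -0.02 -3.32]
 [-0.12  0.69 -3.68]]
[387.21793929 363.00457455  76.8060818 ] 59.797227012888115 15.05
```

View pics/s2.png

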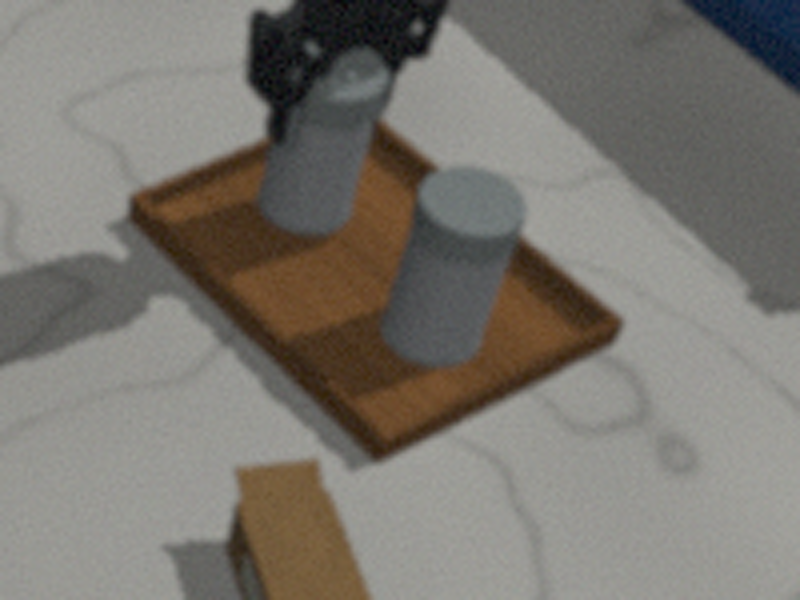

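The crop shows the held tin upright at (315,150), parallel to the standing one at (455,270), both inside the tray; lowering.

Emit:
carry_out(
  targets=[
    [0,0,0,0.005,0,0,0],
    [0,0,0,0.008,0,0,0],
    [0,0,0,0.009,0,0,0],
    [0,0,0,0.01,0,0,0],
    [0,0,0,0.011,0,0,0],
    [0,0,0,0.011,0,0,0],
  ],
)

```text
time_s: 15.6
ee_pos: [386.5, 363.2, 65.2]
tool_rot: [0.0, 1.0, 0.0, -0.0]
force: [-1.1, 0.0, -4.3]
opening: 59.9
grip_force: 71.1
```

```bash
python3 w.py
```

```text
[[-0.4  -0.2  -3.09]
 [ 0.84 -0.29 -3.62]
 [-1.11  0.45 -4.16]
 [ 0.2   0.32 -3.23]]
[386.63119779 363.25150816  65.42317285] 59.54802558856828 15.8
```

Emit:
carry_out(
  targets=[
    [0,0,0,0.001,0,0,0],
    [0,0,0,0.002,0,0,0],
    [0,0,0,0.002,0,0,0],
  ],
)

```text
time_s: 16.05
ee_pos: [386.8, 363.3, 64.3]
tool_rot: [-0.0, 1.0, 0.0, 0.0]
force: [-2.3, -2.5, 6.4]
opening: 59.8
grip_force: 71.8
```

```bash
python3 w.py
```

```text
[[-2.04 -1.38  6.31]
 [-2.14 -1.76  6.42]
 [-1.62 -2.09  6.1 ]
 [-2.29 -0.49  6.3 ]]
[386.77368645 363.31333536  64.27674769] 59.71385124838782 16.25
```

Emit:
carry_out(
  targets=[
    [0,0,0,-0.001,0,0,0],
    [1,0,0,-0.001,0,0,0],
    [1,0,0,-0.001,0,0,0],
    [1,0,0,-0.001,0,0,0],
    [1,0,0,-0.005,0,0,0],
    [1,0,0,-0.035,0,0,0],
    [1,0,0,-0.07,0,0,0],
    [1,0,0,-0.105,0,0,0],
  ],
)

```text
time_s: 16.92
ee_pos: [385.9, 362.7, 169.1]
tool_rot: [0.001, 1.0, 0.0, -0.001]
force: [0.2, 1.3, 0.6]
opening: 85.3
grip_force: 0.0
```

Emit:
carry_out(
  targets=[
    [1,0.03,0.021,-0.02,0,0,0.1],
    [1,0.06,0.041,-0.02,0,0,0.2],
    [1,0.279,0.19,0,0,0,0.305],
    [1,0.279,0.19,0,0,0,0.305],
    [1,0.279,0.19,0,0,0,0.305],
    [1,0.279,0.19,0,0,0,0.305],
    [1,0.279,0.19,0,0,0,0.305],
    [1,0.279,0.19,0,0,0,0.305],
  ],
)

```text
time_s: 17.58
ee_pos: [654.2, 180.5, 169.6]
tool_rot: [-0.0, 0.988, -0.152, 0.0]
force: [0.2, 0.2, 0.9]
opening: 85.6
grip_force: 0.0
```

```bash
python3 w.py
python3 - <<'E'
from h import *
im=arm.get_image("top"); P=pts(im,np.ones((480,640),bool))
for x,y in [(515,375),(387,363)]:
    s=P[(abs(P[:,0]-x)<60)&(abs(P[:,1]-y)<60)&(abs(P[:,2]-119)<7)]
    print(len(s),np.round((s.min(0)+s.max(0))/2),np.linalg.lstsq(np.c_[s[:,:2]-s[:,:2].mean(0),np.ones(len(s))],s[:,2],rcond=None)[0])
print(arm.get_obs()["tool_rot"])
E
```

```text
[[ 8.52 -1.3   0.48]
 [ 0.06  0.31  0.49]
 [-1.32 -0.22  0.06]
 [-1.25  0.47 -0.26]]
[653.14181052 181.03873548 169.06755543] 85.2042761754969 17.7833Traceback (most recent call last):
  File "<stdin>", line 5, in <module>
    return umr_minimum(a, axis, None, out, keepdims, initial, where)
ValueError: zero-size array to reduction operation minimum which has no identity
```

Emit:
carry_out(
  targets=[
    [1,0.015,0.004,0.03,0,0,0],
    [1,0.015,0.004,0.065,0,0,0],
    [1,0.015,0.004,0.1,0,0,0],
    [1,0.015,0.004,0.13,0,0,0],
    [1,0.015,0.004,0.15,0,0,0],
    [1,0.015,0.004,0.157,0,0,0],
    [1,0.015,0.004,0.157,0,0,0],
  ],
)

```text
time_s: 18.42
ee_pos: [663.0, 174.7, 10.8]
tool_rot: [0.001, 0.989, -0.151, -0.002]
force: [-0.4, 0.1, 0.8]
opening: 85.4
grip_force: 0.0
```

Emit:
carry_out(
  targets=[
    [0,0,0,0,0,0,0],
    [0,0,0,0,0,0,0],
    [0,0,0,0,0,0,0],
    [0,0,0,0,0,0,0],
    [0,0,0,-0.02,0,0,0],
    [0,0,0,-0.06,0,0,0],
    [0,0,0,-0.1,0,0,0],
    [0,0,0,-0.14,0,0,0],
  ],
)

```text
time_s: 19.08
ee_pos: [665.6, 173.6, 154.8]
tool_rot: [-0.0, 0.988, -0.152, 0.0]
force: [1.1, 0.1, -0.9]
opening: 54.2
grip_force: 63.3
```

```bash
python3 w.py
python3 - <<'E'
from h import *
im=arm.get_image("scene"); cv2.imwrite("pics/s3.png",im["pixels"])
E
```

```text
[[ 1.42  0.29  5.63]
 [ 1.18  0.15 -0.05]
 [-0.89  0.89 -0.85]
 [-1.1   0.72 -0.74]]
[667.30946509 173.90778292 155.52694644] 53.940730575832056 19.2833
```

View pics/s3.png

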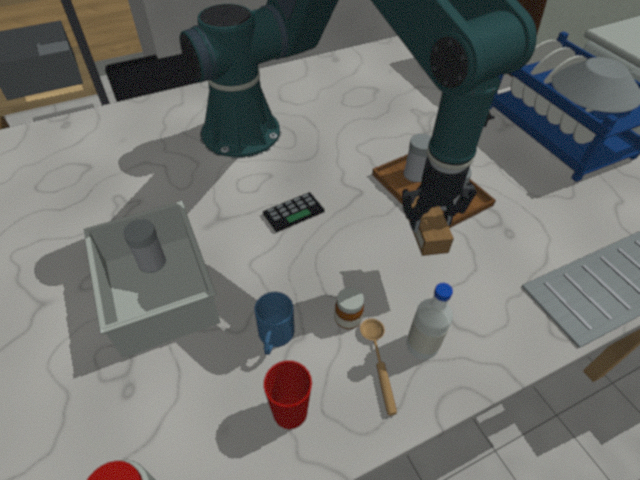

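Emit:
carry_out(
  targets=[
    [0,0.02,0.554,0,0,0,-0.268],
    [0,0.02,0.554,0,0,0,-0.268],
    [0,0.02,0.554,0,0,0,-0.268],
    [0,0.02,0.554,0,0,0,-0.268],
    [0,0.02,0.554,0,0,0,-0.268],
    [0,0.02,0.554,0,0,0,-0.268],
    [0,0.02,0.554,0,0,0,-0.268],
    [0,0.02,0.554,0,0,0,-0.268],
  ],
)

```text
time_s: 20.0
ee_pos: [575.1, -148.5, 150.6]
tool_rot: [-0.001, 1.0, -0.018, -0.002]
force: [-0.2, -0.2, -0.5]
opening: 54.1
grip_force: 63.4
```

Run:
```python
from h import *
from scipy.spatial.transform import Rotation as R
arm.get_image("top");arm.get_image("top");o=arm.get_obs(); q=o["tool_rot"]; r=R.from_quat([q[1],q[2],q[3],q[0]])
print(o["ee_pos"],q,o["opening"],r.inv().apply(np.array([520,-360,155])-o["ee_pos"]))
```

```text
[ 574.66474891 -152.75767039  150.74364585] [ 5.96750740e-04  9.99774639e-01 -2.11444438e-02 -1.79647413e-03] 53.97318961842135 [-45.86818138 209.37334652  -3.82703687]
```

Then lower 95 mm into the caddy (carton bottom at ~45 mm, gripper body just above the rim).

Emit:
carry_out(
  targets=[
    [0,-0.046,0.209,0,0,0,0],
    [0,-0.046,0.209,0,0,0,0],
    [0,-0.046,0.209,0,0,0,0],
    [0,-0.046,0.209,0,0,0,0],
    [0,-0.046,0.209,0,0,0,0],
    [0,-0.046,0.209,0,0,0,0],
    [0,-0.046,0.209,0,0,0,0],
  ],
)

```text
time_s: 20.68
ee_pos: [522.5, -356.4, 150.8]
tool_rot: [-0.001, 1.0, -0.02, -0.001]
force: [0.2, -0.1, -0.2]
opening: 54.2
grip_force: 63.6
```

Emit:
carry_out(
  targets=[
    [0,0,0,0.035,0,0,0],
    [0,0,0,0.07,0,0,0],
    [0,0,0,0.095,0,0,0],
    [0,0,0,0.095,0,0,0],
    [1,0,0,0.095,0,0,0],
    [1,0,0,0.095,0,0,0],
    [1,0,0,0.095,0,0,0],
    [1,0,0,0.095,0,0,0],
  ],
)

```text
time_s: 21.35
ee_pos: [525.2, -355.0, 59.5]
tool_rot: [0.001, 1.0, -0.018, 0.001]
force: [0.1, 0.6, 0.9]
opening: 85.4
grip_force: 0.0
```

Emit:
carry_out(
  targets=[
    [1,0,0,-0.03,0,0,0],
    [1,0,0,-0.065,0,0,0],
    [1,0,0,-0.1,0,0,0],
    [1,0,0,-0.14,0,0,0],
    [1,0.03,-0.03,-0.16,0,0,0],
    [1,0.06,-0.06,-0.16,0,0,0],
    [1,0.09,-0.09,-0.16,0,0,0],
    [1,0.12,-0.12,-0.16,0,0,0],
  ],
)

```text
time_s: 22.02
ee_pos: [644.7, -243.1, 220.6]
tool_rot: [0.001, 1.0, -0.019, 0.002]
force: [0.9, -0.1, 0.0]
opening: 85.5
grip_force: 0.0
```

Run:
```python
from h import *
im=arm.get_image("top"); cv2.imwrite("pics/t4.png",im["pixels"]); P=pts(im,np.ones((480,640),bool))
for x,y in [(515,375),(387,363)]:
    s=P[(abs(P[:,0]-x)<55)&(abs(P[:,1]-y)<60)&(abs(P[:,2]-119)<7)]
    if len(s): print(len(s),np.round((s.min(0)+s.max(0))/2),np.linalg.lstsq(np.c_[s[:,:2]-s[:,:2].mean(0),np.ones(len(s))],s[:,2],rcond=None)[0])
s=P[(abs(P[:,0]-463)<118)&(abs(P[:,1]+358)<88)&(P[:,2]<130)]
s=s[s[:,0]>425]; t=s[(s[:,2]>30)]; print(len(t),t.min(0),t.max(0),np.median(t,0)); print(arm.get_obs()["ee_pos"])
```

```text
828 [515. 376. 118.] [ 6.18328171e-04 -1.40025160e-03  1.16149951e+02]
837 [386. 363. 117.] [-5.19693478e-03 -3.66854269e-03  1.15998580e+02]
886 [ 503.4522908  -379.2466001    30.75307859] [ 578.86724836 -321.16208392   55.77155418] [ 546.99876283 -350.84552747   48.19712925]
[ 650.5144917  -236.63244362  220.07871846]
```

View pics/t4.png

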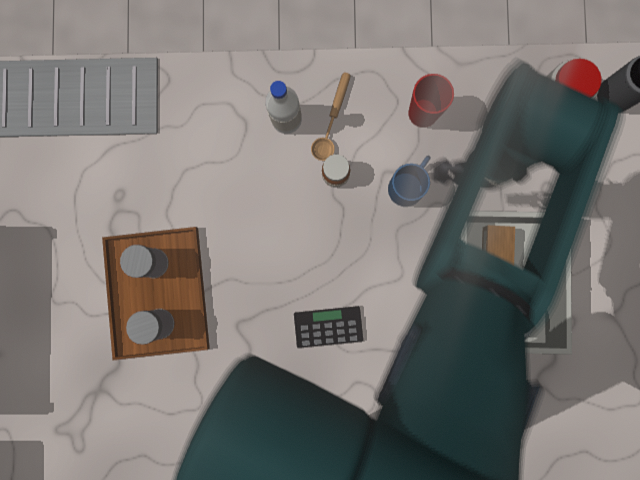

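The top view shows both full tins upright on the tray at (137,261) and (143,327), the carton lying in the caddy at (502,240), and the mug, jar and calculator in place. The arm hides the empty tin, but the earlier scene view showed it standing in the caddy.

```bash
python3 -c "
from station import arm
print(arm.finish_job())"
```

```text
the job is handed in; nothing more can be done
None
```

I handed the job in at about 22 s, well under the 72 s limit, and the hand-in returned no verdict. The two full tins stand upright on the tray, the empty tin and the carton are in the caddy, and the mug, jar and calculator look unmoved; the arm hid the empty tin in the last picture, but the one before showed it in the caddy.

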